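Crank a bearing block out of its clamp

ROBOT

A 6-joint arm with a two-finger parallel gripper is mounted at the origin on the work surface. World frame = base frame: x ahead of the robot, y to its left, z up, the work surface at z = 0. Lengths are in mm, angles in rad, forces in N, time in s.
With the tool pointing down it reaches from about 350 to 975 mm from the base axis. Payload 7.1 kg.
Tool frame: the origin (TCP) lies on the front face of the gripper's body, between the roots of the fingers; the fingertips stand 80 mm ahead of it and the grasp point (between the pads) lies 61 mm ahead of it (ctrl.tcp_to_grasp is the distance from the TCP to the grasp point, in mm); z points along the fingers, y is the direction in which the jaws open and shut (so a half turn about z gives the same grasp; the last joint's range is limited). The gripper opens to 88 mm and grips with 3 to 60 N. Pads are 20 mm wide; open, the fingers measure 115 mm over their backs; the gripper's body (75 mm by 178 mm) begins 61 mm behind the grasp point.
Start: joints at [-1.252, 0.423, 1.63, -0, 1.089, -0.019], TCP at [207.15, -589.656, 302.675] pointing down, gripper open.
Joint ranges: [-3, 3], [-0.9, 2.11], [0.09, 2.58], [-1.31, 4.45], [0.11, 2.69], [-2.54, 2.54]. Speed limits (rad/s): [2.39, 2.39, 3.01, 3.14, 3.14, 3.14].

INTERFACE

Orientations are given as a rotation vector (axis times angle).
In Python, from workcell import telemetry, get_image, ctrl gives the robot as it stands.
- The arm moves only by the tool send_rows, never from a script. Its argument "rows" is a list of rows, each a list of 5 numbers: the shift along the tool's x, y, z in m, then the turn about the tool's z in rad, then the opening, from -1 (shut) to 1 (fully open). A call has 1 to 5 rows; each row shifts and turns the commanded pose from where the row before left it, along the tool's axes as they then stand; what a row does not reach is not made up. A row lasts 1/10 s, in which the tool goes at most 50 mm and 8.59 degrees, less where a joint would pass 70% of its speed; a pose out of reach is approached as far as the arm can. A call with a gripper value outside its range is refused whole. The fingers move at their own pace and stop on an object; the grip force is fixed at half the most. Time passes only in rows, so rows that do not move let the fingers close. It gives the time, the measured TCP pose, the force and the opening at its end, in the units of the state.
- telemetry.get_obs(): the state, without advancing time (a new reading comes with each control period).
- get_image(name): name is "side" or "top"; returns a dict with "color" (420x560x3 uint8, blue, green, red), "z_map" (420x560 float32, mm along the optical axis (not along the pixel's ray), 0 where there is no reading), "camera_matrix" (3x3 intrinsics, pixels), "rvec" (rotation vector, rad) and "tvec" (3), from world to camera coordinates, as OpenCV has them. Camera axes: x right, y down, z forward; pixel columns grow to the right and rows downward; lengths in mm; the calibration is good to about 2 mm. A picture is of the moment at which its call begins.
- ctrl.close_job(): hands the job in, once; it reports no verdict.
The state is a dict: "t": time; "qpos": joint angles; "qvel": joint speeds; "joint_torque": joint torques, N m; "ee_pos": TCP position; "orientation": TCP orientation; "ft_force": force on the tool from outside, world axes, zero at the start; "moment": the same for the moment, N m; "width": finger opening in mm.
Only numpy, scipy, OpenCV 4.12 (cv2) and the standard library are available. Lean on these libraries where they do the work, as an engineer would, in place of code of your own. Each camera call takes 0.05 s, during which the arm holds its last target.

TASK

Turn the press crank clockwise until you feel the resistance suddenly drop: the brass bearing block has then come out of the clamp. Stop there, so that the block is never jammed hard against the stop plate just ahead of it, then lift the freed block out and stand it on its base in the green tray without dropping it. Leave the other parts on the bench where they are.

Things in the scene. Friction and masses are not known exactly. Their poses are not given: they have to be found in the camera images.
- press: Grey hand-cranked press bolted to the bench. Origin on the bench under the crank's vertical axis; its +y is the way the ram pushes, z up. Gear case 70 x 100 mm, 88 mm tall, centred on the origin. Steel bed 36 mm wide, top 40 mm above the bench, from y = 52 to 237 mm; the block slides on it.
- crank_axis (a point): Point on the crank's vertical axis, at the knob's mid height, 137 mm above the bench.
- crank (a joint): Crank angle in rad, starts between 0 and 1.5, grows clockwise seen from above; at 0 the knob is on the press's -x side. Each rad moves the ram 5 mm towards +y; range to 14 rad. Turning it freely takes about 1 N at the knob, pushing the clamped block some 5 to 13 N; it stays where it is left.
- handle (a point): Centre of the red round upright knob on the crank arm: 24 mm diameter, 46 mm tall (112 to 158 mm above the bench), 45 mm from the crank axis. The knob spins freely on its pin, so a gripper need not turn with the crank.
- ram: Steel ram; its push pad's front face lies 88 mm ahead (+y) of this origin. It meets the block after some free travel. Push on the clamped block: 50 to 115 N (9 N at the ram per N at the knob). A blue stop plate fixed to the clamp, top 64 mm above the bench, meets the freed block after 8 mm more; pushing there with over 200 N is jamming.
- block: Brass-coloured bearing block, 44 mm (its x) x 50 mm (its y, along the ram) x 40 mm tall, 0.5 kg. Origin at the centre of its underside, z up. Starts on the bed under the clamp, centre at y = 121 to 129 mm of the press. Once free it can be gripped across its 44 mm sides; the bed is narrower than the block.
- tray: Green open tray, 150 mm (x) x 200 mm (y) x 45 mm tall, walls and floor 5 mm, loose on the bench. Origin at the centre of its underside.
- ring_gear: Bystander: steel ring, about 100 mm across, 28 mm tall. Origin under its centre.
- spray_can: Bystander: white and blue can, 54 mm diameter, 160 mm tall. Origin under its centre.
- stub_shaft: Bystander: upright steel shaft on a 72 mm foot, 120 mm tall. Origin under its centre.
- bed (a point): Point on top of the bed's centre line, 157 mm ahead (+y) of the crank axis. A blue clamp (bridge 104 mm wide, 28 mm long, top 96 mm above the bench) stands across the bed; two spring jaws under the bridge grip the block. Its place is not measured: the block comes free, clear of the bridge, with its centre anywhere within 12 mm either way of this point.
Not all that is in view belongs to the job. Several things look just like the tray: the one meant starts farthest to the robot's left. There is more than one size of the block; the job needs the smaller.

How it is judged:
By the outcome, as a careful person would: the job done as asked, in the order asked, and still so for the second after the job is handed in, with the robot touching nothing.
It also fails if it takes over 72 s, if anything falls off the work surface, if the arm or the gripper's body presses on something with over 40 N, if the wrist force passes 120 N, or if a joint passes its speed limit or range.

## Working session

There is one attempt and no reset: what is moved stays moved. The work goes in short steps, Python scripts to look and compute and a tool call to move; the robot and the scene stay as the last step left them, time stands still between calls to the robot, and variables do not carry over. Pictures are saved under pics/ and viewed, and the job is handed in when it is done.

Besides the shell and the picture viewer there is one more tool, called after ">>>" as a command line: name --pt "numbers of a row" for each row, then --argument value for the rest. send_rows: Moves the arm, as the interface text tells. Its arguments: {"type":"object","properties":{"rows":{"type":"array"}},"required":["rows"]}

```bash
mkdir -p pics; ls
cat > h.py <<'E'
import numpy as np, cv2
from workcell import telemetry, get_image, ctrl
def grab(n,tag):
    im=get_image(n); cv2.imwrite(f'pics/{tag}.png',im['color']); np.savez(f'pics/{tag}.npz',**im); return im
def world(im):
    z=im['z_map'].astype(float);K=im['camera_matrix'];h,w=z.shape
    u,v=np.meshgrid(np.arange(w),np.arange(h))
    P=np.stack([(u-K[0,2])/K[0,0]*z,(v-K[1,2])/K[1,1]*z,z],-1)
    R=cv2.Rodrigues(np.array(im['rvec'],float))[0]
    W=(P-np.array(im['tvec'],float).ravel())@R
    W[z==0]=np.nan
    return W
def ld(tag): return dict(np.load(f'pics/{tag}.npz'))
E
python3 - <<'E'
from h import *
grab('top','t0');grab('side','s0');print(telemetry.get_obs())
E
```

```text
pics
{'t': 0.1, 'qpos': array([-1.25199880e+00,  4.23758751e-01,  1.63060503e+00, -1.22178080e-05,
        1.08860890e+00, -1.89820866e-02]), 'qvel': array([ 3.30206601e-04, -1.52999922e-03, -2.47053515e-03, -6.33156876e-05,
        4.23135947e-04,  1.14258739e-03]), 'joint_torque': array([-8.33890772e-04, -5.45612025e+01, -2.74324876e+01,  6.45134551e-02,
        1.89060322e-02, -5.34204207e-05]), 'ee_pos': array([ 207.0298055 , -589.29803757,  301.98625629]), 'orientation': array([-3.09554897e+00, -5.27843880e-01,  3.40404579e-04]), 'ft_force': array([-0.2521545 ,  0.88479792,  0.44500316]), 'moment': array([-0.03615965,  0.01184049, -0.01059217]), 'width': 87.98046950079835}
```

View pics/t0.png

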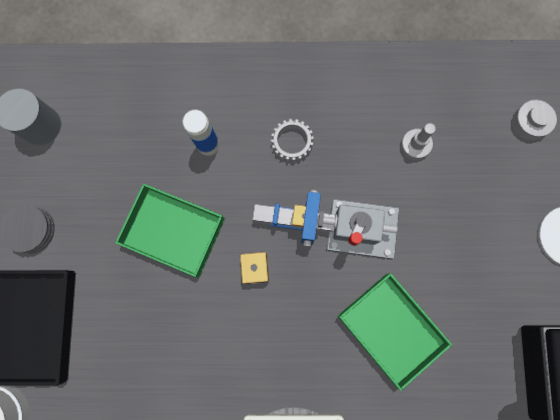

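View pics/s0.png

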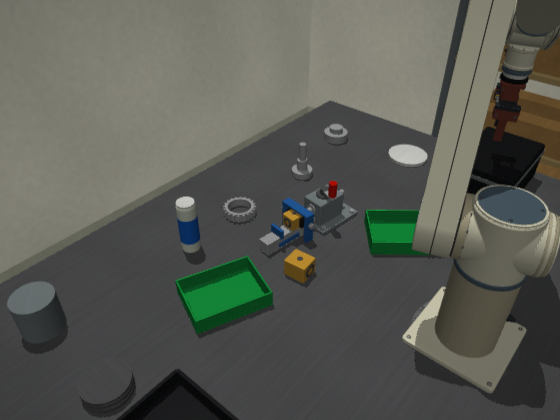

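The top view shows the press at (365,228) with its ram pushing left. The clamp is at (311,216), the knob at (356,239), and the two trays at (170,230) and (394,330). A loose block sits at (254,268).

Run:
```python
from h import *
im=ld('t0');W=world(im);c=im['color'].astype(int);hsv=cv2.cvtColor(im['color'],cv2.COLOR_BGR2HSV)
H,S,V=[hsv[...,i].astype(int) for i in range(3)]
print('cam',-cv2.Rodrigues(im['rvec'])[0].T@im['tvec'].ravel())
def rep(n,m):
    k,l,st,ce=cv2.connectedComponentsWithStats(m.astype(np.uint8))
    for i in range(1,k):
        if st[i,4]<25: continue
        p=W[l==i];p=p[np.isfinite(p[:,0])]
        zt=np.percentile(p[:,2],90); q=p[p[:,2]>zt-6]
        r=cv2.minAreaRect(q[:,:2].astype(np.float32))
        print(n,st[i],'zp',np.percentile(p[:,2],[5,50,95]).round(1),'mean',q.mean(0).round(1),'rect',np.round(r[0],1),np.round(r[1],1),round(r[2],1))
rep('green',(H>45)&(H<75)&(S>120)&(V>40))
rep('red',((H<8)|(H>172))&(S>150)&(V>80))
rep('brass',(H>12)&(H<32)&(S>120)&(V>90))
rep('blue',(H>100)&(H<125)&(S>150)&(V>60))
# gear case top z 82..94 ; 
for a,b,n in((84,92,'case'),(36,44,'bed40'),):
    m=(W[...,2]>a)&(W[...,2]<b);yy,xx=np.indices(m.shape);m&=(xx>245)&(xx<400)&(yy>180)&(yy<270)
    rep(n,m)
```

```text
cam [3.75552336e+02 7.76103133e-01 1.05464415e+03]
green [ 116  184  108   93 5873] zp [ 2.4  5.9 45. ] mean [514.7 282.7  43.9] rect [513.8 280.9] [201.3 148.6] 67.5
green [ 338  274  114  116 6537] zp [ 1.7  5.2 44.2] mean [ 290.9 -219.5   43.1] rect [ 290.5 -220.9] [198.8 149.3] 39.4
red [349 233  13  12 119] zp [130.2 156.8 159.7] mean [ 479.2 -126.1  157.4] rect [ 479.  -125.9] [20.3 20.2] 1.1
blue [192 129  25  22 261] zp [ 46.3  79.9 110.5] mean [705.8 192.5 107.6] rect [707.9 195. ] [16.9 50.2] 27.1
blue [272 220  29   9  52] zp [18.  22.7 63. ] mean [526.1  41.5  62.5] rect [525.8  42.1] [9.6 4.7] 44.2
blue [302 237  12   6  26] zp [55.6 94.4 98. ] mean [485.7 -31.2  95.7] rect [485.7 -31.3] [23.8  3.3] 82.6
case [ 336  205   49   37 1009] zp [84.8 87.6 90.9] mean [ 521.7 -146.1   87.7] rect [ 520.5 -146. ] [100.  70.] 82.1
bed40 [253 205  22  18 306] zp [36.9 39.9 43. ] mean [550.   66.7  39.9] rect [549.8  66.5] [45.3 35.7] 82.2
bed40 [276 208  18  18 218] zp [37.1 39.9 42.8] mean [542.8  16.9  39.9] rect [540.8  18. ] [33.3 41.4] 80.3
bed40 [317 213  17  18  89] zp [37.2 39.4 42.6] mean [520.9 -73.8  39.6] rect [529.9 -74.3] [38.4 35. ] 82.2
bed40 [324 214  11   4  27] zp [37.6 40.4 42.3] mean [544.3 -83.   40.1] rect [544.3 -82.8] [23.   6.2] 81.1
```

Run:
```python
from h import *
im=ld('t0');cv2.imwrite('pics/t0z.png',cv2.resize(im['color'][180:265,240:405],None,fx=4.8,fy=4.8,interpolation=cv2.INTER_CUBIC))
im=ld('s0');cv2.imwrite('pics/s0z.png',cv2.resize(im['color'][165:285,245:375],None,fx=5,fy=5,interpolation=cv2.INTER_CUBIC))
```

```text
(no output)
```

View pics/t0z.png

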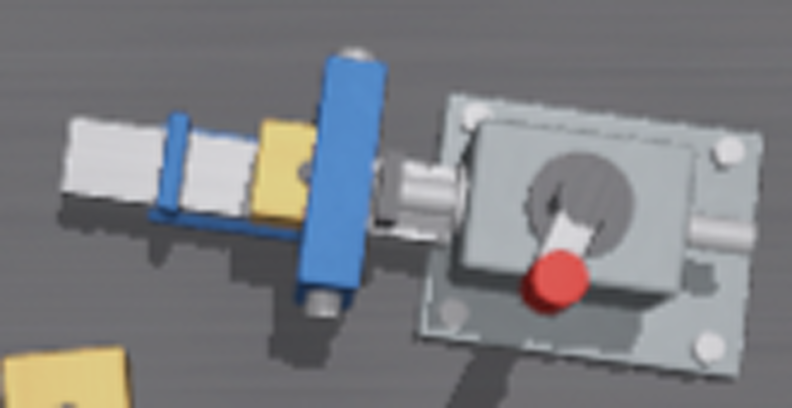

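View pics/s0z.png

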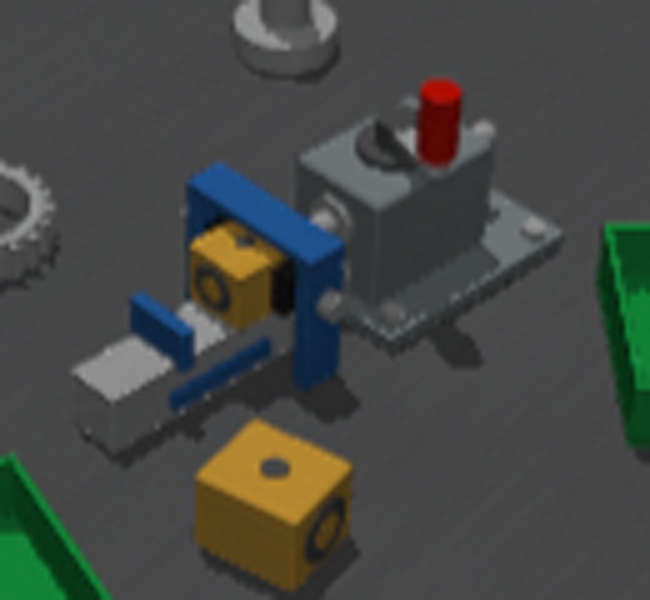

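```bash
cat >> h.py <<'E'
O=np.array([520.5,-146.0]);YP=np.array([.1374,.9905]);XP=np.array([.9905,-.1374])
def press(W):
    d=W[...,:2]-O
    return np.stack([d@XP,d@YP,W[...,2]],-1)
E
python3 - <<'E'
from h import *
im=ld('t0');P=press(world(im));hsv=cv2.cvtColor(im['color'],cv2.COLOR_BGR2HSV)
print(hsv[268,248],hsv[213,298])
# profile along bed centre, from top view & side view
for tag in('t0','s0'):
    P=press(world(ld(tag)))
    m=(abs(P[...,0])<14)&(P[...,1]>50)&(P[...,1]<245)&(P[...,2]>30)
    q=P[m]
    for y in range(50,245,4):
        s=q[(q[:,1]>=y)&(q[:,1]<y+4)]
        if len(s): print(tag,y,len(s),np.percentile(s[:,2],[5,50,95]).round(0),end=' | ')
    s=q[(q[:,2]>55)&(q[:,2]<67)&(q[:,1]>170)]; print('\nplate',len(s),np.percentile(s[:,1],[2,50,98]),np.percentile(s[:,2],[2,50,98]))
    s=q[(q[:,2]>76)&(q[:,2]<84)&(q[:,1]>100)&(q[:,1]<180)]; print('blocktop',len(s),s[:,1].min(),s[:,1].max())
    s=q[(q[:,2]>92)&(q[:,2]<99)]; print('bridge',len(s),s[:,1].min(),s[:,1].max())
    s=q[(q[:,2]>44)&(q[:,2]<74)&(q[:,1]>125)&(q[:,1]<165)]; print('blockfront',len(s),np.percentile(s[:,1],[5,50,95]) if len(s) else '')
P=press(world(ld('t0')));m=(abs(P[...,1]-0)<400)&(P[...,2]>48)&(P[...,2]<62)
q=P[m];q=q[(q[:,0]<-30)&(q[:,0]>-140)&(q[:,1]>100)&(q[:,1]<240)];r=cv2.minAreaRect(q[:,:2].astype(np.float32));print('loose',r,np.median(q[:,2]))
print(cv2.Rodrigues(np.array([[.1374,.9905,0],[.9905,-.1374,0],[0,0,-1.]]).T)[0].ravel())
E
```

```text
[ 23 107 223] [ 24 104 223]
t0 50 30 [48. 72. 76.] | t0 54 21 [40. 63. 69.] | t0 58 21 [38. 61. 69.] | t0 62 24 [38. 64. 69.] | t0 66 20 [38. 63. 70.] | t0 70 20 [38. 66. 69.] | t0 74 23 [39. 63. 69.] | t0 78 18 [65. 74. 76.] | t0 82 22 [73. 74. 76.] | t0 86 28 [39. 73. 77.] | t0 90 14 [38. 41. 97.] | t0 94 24 [93. 95. 97.] | t0 98 24 [92. 96. 99.] | t0 102 23 [93. 96. 99.] | t0 106 24 [94. 96. 98.] | t0 110 25 [93. 96. 99.] | t0 114 25 [94. 95. 98.] | t0 118 24 [80. 95. 97.] | t0 122 23 [77. 80. 83.] | t0 126 22 [77. 81. 82.] | t0 130 22 [79. 81. 84.] | t0 134 23 [78. 80. 82.] | t0 138 23 [78. 80. 82.] | t0 142 21 [77. 79. 81.] | t0 146 17 [37. 41. 79.] | t0 150 20 [37. 40. 43.] | t0 154 22 [38. 41. 43.] | t0 158 23 [37. 40. 43.] | t0 162 21 [37. 39. 42.] | t0 166 21 [38. 40. 42.] | t0 170 22 [38. 40. 43.] | t0 174 20 [37. 39. 42.] | t0 178 29 [39. 44. 64.] | t0 182 21 [61. 64. 65.] | t0 186 21 [62. 64. 67.] | t0 190 15 [36. 39. 60.] | t0 194 21 [37. 40. 43.] | t0 198 21 [37. 40. 44.] | t0 202 20 [38. 39. 42.] | t0 206 23 [37. 39. 41.] | t0 210 21 [38. 40. 42.] | t0 214 21 [36. 40. 
[... 1125 characters left out ...]
. 41. 53.] | s0 198 10 [38. 39. 42.] | s0 202 11 [36. 38. 41.] | s0 206 7 [33. 38. 40.] | s0 210 12 [38. 39. 41.] | s0 214 10 [36. 39. 40.] | s0 218 7 [36. 37. 41.] | s0 222 10 [36. 38. 42.] | s0 226 13 [37. 39. 41.] | s0 230 6 [36. 38. 39.] | s0 234 17 [31. 38. 41.] | s0 238 13 [31. 37. 40.] | 
plate 37 [181.94619171 189.53207184 193.66654355] [55.73166605 61.62696924 65.6196463 ]
blocktop 71 113.75818121262598 148.94715970006087
bridge 51 96.19714175489015 125.91921302915325
blockfront 57 [146.82784299 148.3365819  150.16961347]
loose ((-96.24180603027344, 171.74932861328125), (62.36191940307617, 158.57785034179688), 29.010372161865234) 51.605724036925146
[2.36914637 2.06318925 0.        ]
```

>>> send_rows --pt "0.034 -0.029 0 0 1" --pt "0.034 -0.029 0 0 1" --pt "0.034 -0.029 0 0 1" --pt "0.034 -0.029 0 0 1" --pt "0.034 -0.029 0 0 1"

```text
t: 0.6
ee_pos: [319.9, -394.8, 302.4]
orientation: [-3.097, -0.527, 0.0]
ft_force: [1.1, 0.1, 0.0]
width: 88.1
```

>>> send_rows --pt "0.034 -0.029 0 0 1" --pt "0.034 -0.029 0 0 1" --pt "0.034 -0.029 0 0 1" --pt "0.034 -0.029 0 0 1" --pt "0.034 -0.029 0 0 1"

```text
t: 1.1
ee_pos: [432.3, -201.6, 302.6]
orientation: [-3.097, -0.528, 0.0]
ft_force: [0.9, -0.8, -0.1]
width: 88.1
```

>>> send_rows --pt "0 0 0 -0.14 1" --pt "0 0 0 -0.14 1" --pt "0 0 0 -0.14 1" --pt "0 0 0 -0.14 1" --pt "0 0 0 -0.14 1"

```text
t: 1.6
ee_pos: [431.7, -203.1, 302.4]
orientation: [-2.723, -1.566, 0.001]
ft_force: [-0.0, -0.5, -0.3]
width: 87.7
```

>>> send_rows --pt "0 0 0 -0.13 1" --pt "0 0 0 -0.13 1" --pt "0 0 0 -0.136 1" --pt "0 0 0 0 1"

```text
t: 2.0
ee_pos: [431.7, -203.3, 302.4]
orientation: [-2.367, -2.065, 0.0]
ft_force: [0.1, -0.5, -0.5]
width: 87.8
```

>>> send_rows --pt "0.042 0.018 0 0 1" --pt "0.041 0.018 0 0 1" --pt "0 0 0.035 0 1" --pt "0 0 0.035 0 1" --pt "0 0 0.03 0 1"

```text
t: 2.5
ee_pos: [478.7, -125.4, 201.3]
orientation: [-2.371, -2.06, 0.0]
ft_force: [0.3, 0.1, -0.2]
width: 87.8
```

>>> send_rows --pt "0 0 0.006 0 -0.2" --pt "0 0 0 0 -0.5" --pt "0 0 0 0 -0.6" --pt "0 0 0 0 -0.6" --pt "0 0 0 0 -0.6"

```text
t: 3.0
ee_pos: [479.5, -126.4, 198.0]
orientation: [2.367, 2.062, 0.002]
ft_force: [0.2, 0.5, -0.4]
width: 51.5
```

>>> send_rows --pt "0 0 0.002 0 -1" --pt "0 0 0 0 -1" --pt "0 0 0 0 -1" --pt "0 0 0 0 -1" --pt "0 0 0 0 -1"

```text
t: 3.5
ee_pos: [480.0, -126.4, 194.9]
orientation: [2.366, 2.063, 0.002]
ft_force: [4.0, -1.4, -2.9]
width: 23.5
```

>>> send_rows --pt "0 0 0 0 -1" --pt "0 0 0 0 -1"

```text
t: 3.7
ee_pos: [480.0, -126.4, 194.9]
orientation: [2.367, 2.063, 0.002]
ft_force: [5.4, -0.8, -3.5]
width: 23.3
```

Run:
```python
from h import *
o=telemetry.get_obs();print(o['ee_pos'],o['ft_force'],o['width'])
p=press(np.r_[o['ee_pos']]);print(p,np.arctan2(p[1],-p[0]),np.hypot(*p[:2]))
im=grab('side','s1');cv2.imwrite('pics/s1z.png',cv2.resize(im['color'][145:285,225:385],None,fx=4.2,fy=4.2,interpolation=cv2.INTER_CUBIC))
th0=np.arctan2(p[1],-p[0])
for k in range(0,70):
    a=.31+.15*k;b=a+.15
    print(k,round(b,2),round(45*(np.sin(b)-np.sin(a)),1),round(45*(np.cos(a)-np.cos(b)),1),end='; ')
```

```text
[ 480.00585654 -126.42549899  194.92280341] [ 5.35399274 -0.76276427 -3.46036673] 23.335637752108628
[-42.79898553  13.82464794 194.92280341] 0.31243408401053735 44.976372168430714
0 0.46 6.3 2.5; 1 0.61 5.8 3.4; 2 0.76 5.2 4.3; 3 0.91 4.5 5.0; 4 1.06 3.7 5.6; 5 1.21 2.8 6.1; 6 1.36 1.9 6.5; 7 1.51 0.9 6.7; 8 1.66 -0.1 6.7; 9 1.81 -1.1 6.7; 10 1.96 -2.1 6.4; 11 2.11 -3.0 6.0; 12 2.26 -3.9 5.5; 13 2.41 -4.7 4.9; 14 2.56 -5.3 4.1; 15 2.71 -5.9 3.3; 16 2.86 -6.3 2.4; 17 3.01 -6.6 1.4; 18 3.16 -6.7 0.4; 19 3.31 -6.7 -0.6; 20 3.46 -6.5 -1.6; 21 3.61 -6.2 -2.6; 22 3.76 -5.8 -3.5; 23 3.91 -5.2 -4.3; 24 4.06 -4.5 -5.0; 25 4.21 -3.7 -5.7; 26 4.36 -2.8 -6.1; 27 4.51 -1.8 -6.5; 28 4.66 -0.9 -6.7; 29 4.81 0.2 -6.7; 30 4.96 1.2 -6.6; 31 5.11 2.1 -6.4; 32 5.26 3.1 -6.0; 33 5.41 3.9 -5.5; 34 5.56 4.7 -4.8; 35 5.71 5.4 -4.1; 36 5.86 5.9 -3.2; 37 6.01 6.3 -2.3; 38 6.16 6.6 -1.3; 39 6.31 6.7 -0.3; 40 6.46 6.7 0.7; 41 6.61 6.5 1.7; 42 6.76 6.2 2.6; 43 6.91 5.7 3.5; 44 7.06 5.1 4.4; 45 7.21 4.4 5.1; 46 7.36 3.6 5.7; 47 7.51 2.7 6.2; 48 7.66 1.8 6.5; 49 7.81 0.8 6.7; 50 7.96 -0.2 6.7; 51 8.11 -1.2 6.6; 52 8.26 -2.2 6.4; 53 8.41 -3.1 6.0; 54 8.56 -4.0 5.4; 55 8.71 -4.7 4.8; 56 8.86 -5.4 4.0; 57 9.01 -6.0 3.2; 58 9.16 -6.4 2.2; 59 9.31 -6.6 1.3; 60 9.46 -6.7 0.3; 61 9.61 -6.7 -0.7; 62 9.76 -6.5 -1.7; 63 9.91 -6.2 -2.7; 64 10.06 -5.7 -3.6; 65 10.21 -5.1 -4.4; 66 10.36 -4.4 -5.1; 67 10.51 -3.6 -5.7; 68 10.66 -2.7 -6.2; 69 10.81 -1.7 -6.5;
```

View pics/s1z.png

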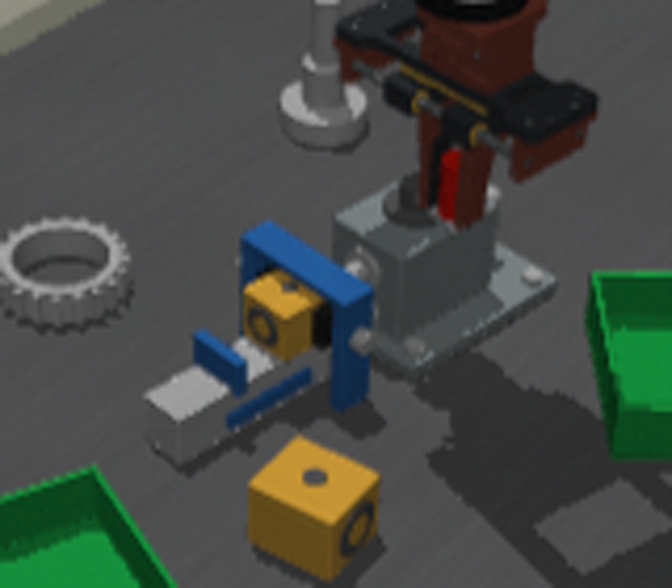

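The picture shows the red knob held between the fingers, with its centre 45.0 mm from the axis at θ≈0.31. I'm starting to crank.

>>> send_rows --pt "0.0063 0.0025 0 0 -1" --pt "0.0058 0.0034 0 0 -1" --pt "0.0052 0.0043 0 0 -1" --pt "0.0045 0.005 0 0 -1" --pt "0.0037 0.0056 0 0 -1"

```text
t: 4.25
ee_pos: [502.4, -102.5, 194.8]
orientation: [-2.366, -2.062, 0.001]
ft_force: [-3.3, 2.8, 7.9]
width: 23.5
```

```bash
cat > st.py <<'E'
from h import *
o=telemetry.get_obs();p=press(np.r_[o['ee_pos']]);th=np.arctan2(p[1],-p[0])
f=o['ft_force'][:2];fy,fx=f@YP,f@XP
print('th',th.round(3),'R',np.hypot(*p[:2]).round(1),'tang',-(fy*np.cos(th)+fx*np.sin(th)).round(2),'rad_out',(fy*np.sin(th)-fx*np.cos(th)).round(2),'z',p[2].round(1),o['ft_force'][2].round(1),o['width'].round(1),o['t'])
E
python3 st.py
```

```text
Traceback (most recent call last):
  File "st.py", line 4, in <module>
    print('th',th.round(3),'R',np.hypot(*p[:2]).round(1),'tang',-(fy*np.cos(th)+fx*np.sin(th)).round(2),'rad_out',(fy*np.sin(th)-fx*np.cos(th)).round(2),'z',p[2].round(1),o['ft_force'][2].round(1),o['width'].round(1),o['t'])
                                                                                                                                                                                                     ^^^^^^^^^^^^^^^^
AttributeError: 'float' object has no attribute 'round'
```

```bash
sed -i "s/o\['width'\].round(1)/round(o['width'],1)/" st.py; python3 st.py
```

```text
th 1.04 R 47.1 tang 1.93 rad_out 3.84 z 194.8 7.9 23.5 4.25
```

>>> send_rows --pt "0.0028 0.0061 0 0 -1" --pt "0.0019 0.0065 0 0 -1" --pt "0.0009 0.0067 0 0 -1" --pt "-0.0001 0.0067 0 0 -1" --pt "-0.0011 0.0067 0 0 -1"

```text
t: 4.75
ee_pos: [536.5, -100.6, 194.9]
orientation: [-2.366, -2.061, -0.005]
ft_force: [2.9, 15.5, 3.5]
width: 23.2
```

```bash
python3 st.py
```

```text
th 1.771 R 48.1 tang 2.38 rad_out 15.6 z 194.9 3.5 23.2 4.75
```

```bash
python3 - <<'E'
import numpy as np
from scipy.optimize import least_squares
P=np.array([[-42.8,13.8],[-23.8,40.6],[9.6,47.1]])
print(least_squares(lambda c:np.hypot(*(P-c).T)-45,[0,0]))
E
python3 - <<'E'
import sys;sys.path.insert(0,'.')
import os;os.chdir('.')
from h import *
im=grab('top','t2');cv2.imwrite('pics/t2z.png',cv2.resize(im['color'][180:265,240:405],None,fx=4.8,fy=4.8,interpolation=cv2.INTER_CUBIC))
im=ld('t0');P=press(world(im))
m=(P[...,2]>85)&(P[...,2]<91)&(abs(P[...,0])<60)&(abs(P[...,1])<70);q=P[m]
for ax in(0,1):print(np.percentile(q[:,ax],[0,.5,2,98,99.5,100]))
m=(P[...,2]>100)&(P[...,2]<115)&(abs(P[...,0])<60)&(abs(P[...,1])<70);q=P[m];print(len(q),np.median(q,0),q.min(0),q.max(0))
# hub disc
m=(P[...,2]>91)&(P[...,2]<115)&(abs(P[...,0])<60)&(abs(P[...,1])<60);q=P[m];print(len(q),cv2.minEnclosingCircle(q[:,:2].astype(np.float32)))
E
```

```text
message: `gtol` termination condition is satisfied.
     success: True
      status: 1
         fun: [-3.910e-03  5.579e-03 -3.796e-03]
           x: [ 8.705e-01  2.959e+00]
        cost: 3.0412602066543806e-05
         jac: [[ 9.705e-01 -2.409e-01]
               [ 5.482e-01 -8.364e-01]
               [-1.940e-01 -9.810e-01]]
        grad: [-1.810e-09 -1.242e-09]
  optimality: 1.8101906183218112e-09
 active_mask: [ 0.000e+00  0.000e+00]
        nfev: 6
        njev: 6
[-35.00521396 -34.00973488 -32.7907934   33.29868633  34.09381164
  34.95210955]
[-49.57191139 -48.84857086 -47.63128819  47.88197929  49.38827506
  49.98724379]
185 [ -5.47773399   2.17258718 109.98811611] [-50.33789366 -12.84131543 104.15837048] [ 12.79274146  23.75874338 114.22539129]
379 ((-10.029988288879395, 3.2424204349517822), 44.49191665649414)
```

View pics/t2z.png

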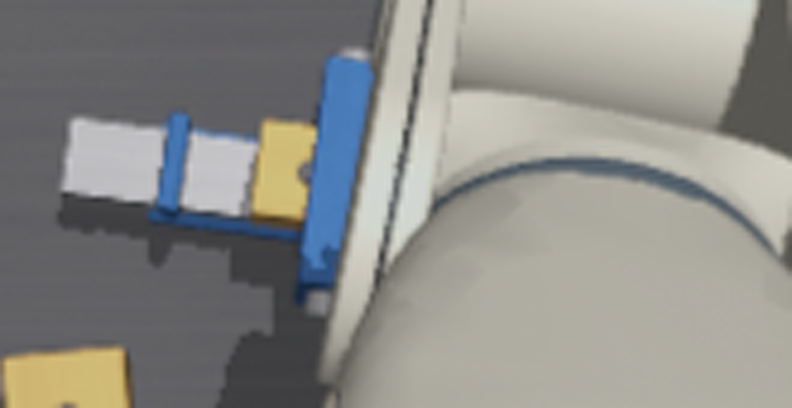

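Run:
```python
import numpy as np
C=np.array([.87,2.96]);c=np.array([9.5,43.7]);
for k in range(1,48):
    th=1.77+.15*k;t=C+45*np.array([-np.cos(th),np.sin(th)]);d=np.round((t-c)/1000,4);c=c+d*1000
    print('%.2f [%.4f,%.4f,0,0,-1],'%(th,d[1],d[0]),end='\n' if k%5==0 else ' ')
```

```text
1.92 [0.0015,0.0068,0,0,-1], 2.07 [-0.0027,0.0061,0,0,-1], 2.22 [-0.0037,0.0057,0,0,-1], 2.37 [-0.0045,0.0050,0,0,-1], 2.52 [-0.0051,0.0044,0,0,-1],
2.67 [-0.0058,0.0035,0,0,-1], 2.82 [-0.0062,0.0026,0,0,-1], 2.97 [-0.0066,0.0016,0,0,-1], 3.12 [-0.0067,0.0007,0,0,-1], 3.27 [-0.0067,-0.0004,0,0,-1],
3.42 [-0.0066,-0.0014,0,0,-1], 3.57 [-0.0063,-0.0023,0,0,-1], 3.72 [-0.0059,-0.0032,0,0,-1], 3.87 [-0.0054,-0.0041,0,0,-1], 4.02 [-0.0047,-0.0049,0,0,-1],
4.17 [-0.0039,-0.0055,0,0,-1], 4.32 [-0.0030,-0.0060,0,0,-1], 4.47 [-0.0021,-0.0064,0,0,-1], 4.62 [-0.0011,-0.0067,0,0,-1], 4.77 [-0.0002,-0.0067,0,0,-1],
4.92 [0.0009,-0.0067,0,0,-1], 5.07 [0.0019,-0.0065,0,0,-1], 5.22 [0.0028,-0.0061,0,0,-1], 5.37 [0.0037,-0.0056,0,0,-1], 5.52 [0.0046,-0.0050,0,0,-1],
5.67 [0.0052,-0.0043,0,0,-1], 5.82 [0.0058,-0.0035,0,0,-1], 5.97 [0.0062,-0.0025,0,0,-1], 6.12 [0.0065,-0.0016,0,0,-1], 6.27 [0.0068,-0.0006,0,0,-1],
6.42 [0.0067,0.0004,0,0,-1], 6.57 [0.0066,0.0014,0,0,-1], 6.72 [0.0063,0.0024,0,0,-1], 6.87 [0.0059,0.0033,0,0,-1], 7.02 [0.0053,0.0041,0,0,-1],
7.17 [0.0046,0.0049,0,0,-1], 7.32 [0.0039,0.0056,0,0,-1], 7.47 [0.0030,0.0060,0,0,-1], 7.62 [0.0020,0.0064,0,0,-1], 7.77 [0.0011,0.0067,0,0,-1],
7.92 [0.0001,0.0067,0,0,-1], 8.07 [-0.0010,0.0067,0,0,-1], 8.22 [-0.0019,0.0065,0,0,-1], 8.37 [-0.0029,0.0061,0,0,-1], 8.52 [-0.0038,0.0056,0,0,-1],
8.67 [-0.0045,0.0049,0,0,-1], 8.82 [-0.0053,0.0043,0,0,-1],
```

```bash
sed -i 's/^o=tele.*$/o=telemetry.get_obs();p=press(np.r_[o["ee_pos"]])-np.array([.87,2.96,0]);th=np.arctan2(p[1],-p[0])/' st.py; python3 st.py
```

```text
th 1.788 R 45.0 tang 1.82 rad_out 15.93 z 194.9 4.8 23.6 4.8
```

>>> send_rows --pt "0.0015 0.0068 0 0 -1" --pt "-0.0027 0.0061 0 0 -1" --pt "-0.0037 0.0057 0 0 -1" --pt "-0.0045 0.005 0 0 -1" --pt "-0.0051 0.0044 0 0 -1"

```text
t: 5.3
ee_pos: [561.1, -119.7, 194.9]
orientation: [-2.365, -2.061, -0.0]
ft_force: [-4.1, 8.7, 8.2]
width: 23.8
```

```bash
python3 st.py
```

```text
th 2.465 R 45.8 tang 9.56 rad_out 0.92 z 194.9 8.2 23.8 5.3
```

Contact made: the tangential force is up to 9.6 N and the radial force is near 1 N.

>>> send_rows --pt "-0.0058 0.0035 0 0 -1" --pt "-0.0062 0.0026 0 0 -1" --pt "-0.0066 0.0016 0 0 -1" --pt "-0.0067 0.0007 0 0 -1"

```text
t: 5.7
ee_pos: [567.2, -146.0, 194.9]
orientation: [-2.367, -2.063, -0.004]
ft_force: [2.3, 10.0, 5.7]
width: 23.2
```

```bash
python3 st.py
```

```text
th 3.065 R 45.5 tang 10.09 rad_out 1.64 z 194.9 5.7 23.2 5.7
```

>>> send_rows --pt "-0.0067 -0.0004 0 0 -1" --pt "-0.0066 -0.0014 0 0 -1" --pt "-0.0063 -0.0023 0 0 -1" --pt "-0.0059 -0.0032 0 0 -1"

```text
t: 6.1
ee_pos: [557.4, -170.8, 194.9]
orientation: [2.368, 2.064, 0.005]
ft_force: [6.9, 8.3, 0.8]
width: 23.6
```

```bash
python3 st.py
```

```text
th -2.621 R 45.1 tang 10.81 rad_out 0.36 z 194.9 0.8 23.6 6.1
```

>>> send_rows --pt "-0.0054 -0.0041 0 0 -1" --pt "-0.0047 -0.0049 0 0 -1" --pt "-0.0039 -0.0055 0 0 -1" --pt "-0.003 -0.006 0 0 -1"

```text
t: 6.5
ee_pos: [535.4, -185.6, 195.0]
orientation: [2.366, 2.062, 0.006]
ft_force: [9.7, 3.9, -2.7]
width: 23.7
```

```bash
python3 st.py
```

```text
th -2.018 R 44.6 tang 10.42 rad_out -0.72 z 195.0 -2.7 23.7 6.5
```

>>> send_rows --pt "-0.0021 -0.0064 0 0 -1" --pt "-0.0011 -0.0067 0 0 -1" --pt "-0.0002 -0.0067 0 0 -1"

```text
t: 6.8
ee_pos: [515.5, -187.0, 195.0]
orientation: [2.365, 2.062, 0.005]
ft_force: [10.4, 0.0, -5.9]
width: 23.5
```

```bash
python3 st.py
```

```text
th -1.566 R 44.3 tang 10.26 rad_out -1.49 z 195.0 -5.9 23.5 6.8
```

>>> send_rows --pt "0.0009 -0.0067 0 0 -1" --pt "0.0019 -0.0065 0 0 -1" --pt "0.0028 -0.0061 0 0 -1"

```text
t: 7.1
ee_pos: [496.8, -179.6, 195.0]
orientation: [2.364, 2.062, 0.003]
ft_force: [7.1, -6.9, -5.4]
width: 23.5
```

```bash
python3 st.py
python3 - <<'E'
from h import *
im=grab('top','t3');cv2.imwrite('pics/t3z.png',cv2.resize(im['color'][180:265,240:405],None,fx=4.8,fy=4.8,interpolation=cv2.INTER_CUBIC))
P=press(world(im));m=(abs(P[...,0])<14)&(P[...,2]>77)&(P[...,2]<83)&(P[...,1]>120)&(P[...,1]<190);print(np.percentile(P[m][:,1],[1,99]),m.sum())
E
```

```text
th -1.107 R 44.2 tang 9.73 rad_out 1.72 z 195.0 -5.4 23.5 7.1
[121.60701596 162.78551711] 218
```

Still clamped, with the tangential force around 10 N. The block has moved about 16 mm, so release should come at θ≈7.1.

>>> send_rows --pt "0.0037 -0.0056 0 0 -1" --pt "0.0046 -0.005 0 0 -1" --pt "0.0052 -0.0043 0 0 -1"

```text
t: 7.45
ee_pos: [483.0, -164.4, 194.9]
orientation: [2.365, 2.063, 0.0]
ft_force: [3.1, -8.5, -1.7]
width: 23.2
```

```bash
python3 st.py
```

```text
th -0.638 R 44.2 tang 8.99 rad_out 1.36 z 194.9 -1.7 23.2 7.45
```

>>> send_rows --pt "0.0058 -0.0035 0 0 -1" --pt "0.0062 -0.0025 0 0 -1"

```text
t: 7.65
ee_pos: [478.2, -151.5, 194.9]
orientation: [2.366, 2.064, -0.001]
ft_force: [1.7, -7.3, -0.1]
width: 23.4
```

```bash
python3 st.py
```

```text
th -0.326 R 44.4 tang 7.52 rad_out -0.25 z 194.9 -0.1 23.4 7.65
```

>>> send_rows --pt "0.0065 -0.0016 0 0 -1" --pt "0.0068 -0.0006 0 0 -1"

```text
t: 7.85
ee_pos: [477.5, -137.8, 194.9]
orientation: [2.366, 2.064, -0.001]
ft_force: [1.3, -8.9, 1.2]
width: 23.4
```

```bash
python3 st.py
```

```text
th -0.017 R 44.6 tang 8.67 rad_out -2.39 z 194.9 1.2 23.4 7.85
```

>>> send_rows --pt "0.0067 0.0004 0 0 -1" --pt "0.0066 0.0014 0 0 -1"

```text
t: 8.05
ee_pos: [480.9, -124.7, 194.9]
orientation: [2.367, 2.064, -0.002]
ft_force: [-0.1, -7.3, 2.5]
width: 23.6
```

```bash
python3 st.py
```

```text
th 0.286 R 44.8 tang 6.71 rad_out -2.95 z 194.9 2.5 23.6 8.05
```

>>> send_rows --pt "0.0063 0.0024 0 0 -1"

```text
t: 8.15
ee_pos: [484.0, -118.8, 194.8]
orientation: [2.367, 2.065, -0.003]
ft_force: [-1.1, -9.2, 3.4]
width: 23.4
```

```bash
python3 st.py
```

```text
th 0.435 R 45.0 tang 8.32 rad_out -4.09 z 194.8 3.4 23.4 8.15
```

>>> send_rows --pt "0.0059 0.0033 0 0 -1"

```text
t: 8.25
ee_pos: [488.3, -113.0, 194.9]
orientation: [2.368, 2.064, -0.001]
ft_force: [1.4, -2.6, 1.6]
width: 23.3
```

```bash
python3 st.py
python3 - <<'E'
from h import *
im=grab('top','t4')
P=press(world(im));m=(abs(P[...,0])<14)&(P[...,2]>77)&(P[...,2]<83)&(P[...,1]>120)&(P[...,1]<190);print(np.percentile(P[m][:,1],[1,99]),m.sum())
E
```

```text
th 0.595 R 45.1 tang 1.01 rad_out -2.84 z 194.9 1.6 23.3 8.25
[123.82090385 172.92144311] 248
```

The resistance fell from 8.3 N to 1.0 N, and the block's front face is at 172.9 mm, where I predicted. I'm stopping the crank here and letting go of the knob.

>>> send_rows --pt "0 0 0 0 -1" --pt "0 0 0 0 0" --pt "0 0 0 0 0.3" --pt "0 0 0 0 0.3" --pt "0 0 0 0 0.3"

```text
t: 8.8
ee_pos: [487.7, -113.1, 194.4]
orientation: [-2.368, -2.063, 0.001]
ft_force: [-0.5, 0.3, -0.6]
width: 52.2
```

>>> send_rows --pt "0 0 -0.03 0 0.6" --pt "0 0 -0.04 0 1" --pt "0 0 -0.03 0 1" --pt "0 0 0 0 1"

```text
t: 9.2
ee_pos: [489.9, -113.6, 298.6]
orientation: [2.364, 2.06, 0.007]
ft_force: [-0.3, -0.8, -0.5]
width: 83.7
```

```bash
python3 st.py
python3 - <<'E'
from h import *
print(telemetry.get_obs()['ee_pos'],telemetry.get_obs()['orientation'])
im=grab('top','t5');cv2.imwrite('pics/t5z.png',cv2.resize(im['color'][180:265,240:405],None,fx=4.8,fy=4.8,interpolation=cv2.INTER_CUBIC))
W=world(im);P=press(W);m=(P[...,2]>77)&(P[...,2]<83)&(abs(P[...,0])<30)&(P[...,1]>122)&(P[...,1]<190)
q=P[m];print(np.percentile(q,[1,99],axis=0),len(q));print(cv2.minAreaRect(q[:,:2].astype(np.float32)),cv2.minAreaRect(W[m][:,:2].astype(np.float32)))
im=grab('side','s5');cv2.imwrite('pics/s5z.png',cv2.resize(im['color'][145:285,225:385],None,fx=4.2,fy=4.2,interpolation=cv2.INTER_CUBIC))
E
```

```text
th 0.61 R 43.5 tang 0.76 rad_out -0.28 z 298.6 -0.5 83.7 9.2
[ 489.89102905 -113.64069445  298.56147407] [2.36398473 2.05997995 0.00661585]
[[-23.56868145 123.46781574  77.09903167]
 [ 19.54418791 172.80458161  82.61575561]] 410
((-2.1666336059570312, 148.28289794921875), (50.69140625, 43.89159393310547), 86.526123046875) ((538.7286376953125, 1.1764659881591797), (50.69219207763672, 43.892295837402344), 78.6286392211914)
```

View pics/t5z.png

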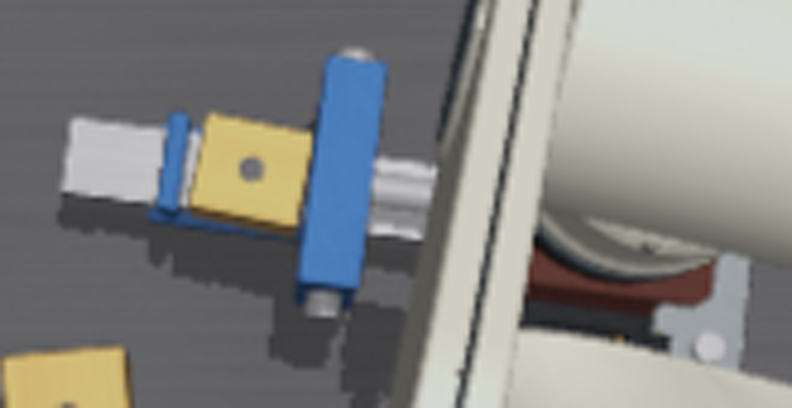

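View pics/s5z.png

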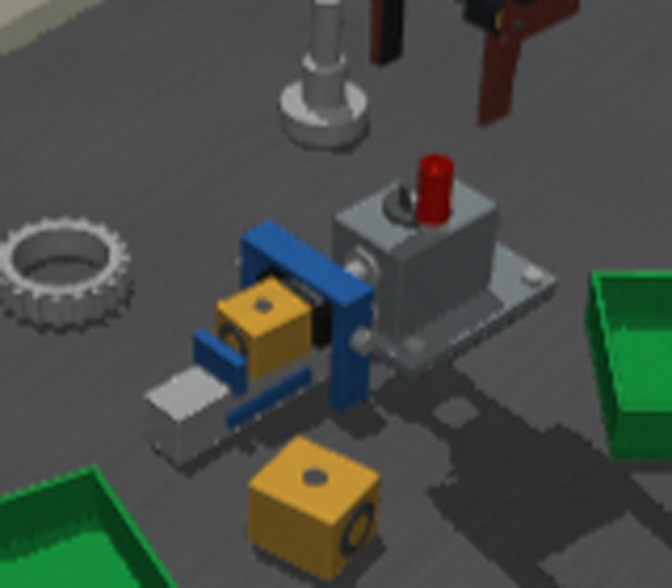

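The block stands free with a visible gap to the stop plate. Its centre is at world (538.7, 1.2), and it is turned 3.5° from the press axis. Next I move above it.

>>> send_rows --pt "0.04 0.011 0 0 1" --pt "0.04 0.011 0 0 1" --pt "0.04 0.0105 0 0 1" --pt "0 0 0.03 0.06 1" --pt "0 0 0.03 0 1"

```text
t: 9.8
ee_pos: [536.5, 2.7, 232.8]
orientation: [-2.428, -1.993, 0.001]
ft_force: [0.6, 0.0, 0.3]
width: 87.6
```

>>> send_rows --pt "0 0 0 0 1" --pt "0 0 0 0 1"

```text
t: 10.0
ee_pos: [535.8, 1.3, 233.5]
orientation: [-2.427, -1.991, 0.004]
ft_force: [0.4, -0.4, 0.0]
width: 88.1
```

Run:
```python
from h import *
o=telemetry.get_obs();R=cv2.Rodrigues(o['orientation'])[0];print(o['ee_pos'],np.degrees(np.arctan2(R[1,0],R[0,0])),R[:,2],R.T@(np.array([538.7,1.2,121.5])-o['ee_pos']),o['ft_force'])
```

```text
[535.83273713   1.2672266  233.50344844] 78.71556495527126 [-3.64952757e-03  6.95678823e-05 -9.99993338e-01] [  0.56748344   3.22735012 111.99223344] [ 0.35027756 -0.35029711  0.04280046]
```

>>> send_rows --pt "0 0.0028 0.035 0 1" --pt "0 0 0.035 0 1" --pt "0 0 0.025 0 1" --pt "0 0 0.015 0 1" --pt "0 0 0.001 0 1"

```text
t: 10.5
ee_pos: [539.1, 0.5, 123.0]
orientation: [-2.429, -1.991, 0.002]
ft_force: [0.5, 0.2, -0.3]
width: 87.9
```

>>> send_rows --pt "0 0 0 0 0.2" --pt "0 0 0 0 0.15" --pt "0 0 0 0 0.15" --pt "0 0 0 0 0.15"

```text
t: 10.9
ee_pos: [539.9, 0.8, 124.6]
orientation: [2.428, 1.992, 0.002]
ft_force: [-0.4, 0.6, 0.1]
width: 59.2
```

>>> send_rows --pt "0 -0.001 0.003 0 0.1" --pt "0 0 0 0 -0.05" --pt "0 0 0 0 -0.2" --pt "0 0 0 0 -0.5" --pt "0 0 0 0 -1"

```text
t: 11.4
ee_pos: [538.7, 1.0, 120.7]
orientation: [2.429, 1.992, 0.001]
ft_force: [2.2, 0.4, -0.5]
width: 43.9
```

>>> send_rows --pt "0 0 0 0 -1" --pt "0 0 0 0 -1" --pt "0 0 0 0 -1"

```text
t: 11.7
ee_pos: [538.6, 1.0, 120.7]
orientation: [2.429, 1.992, 0.0]
ft_force: [2.2, 0.4, -1.7]
width: 43.8
```

The opening reads 43.8 mm, which matches the block's 44 mm. Lifting.

>>> send_rows --pt "0 0 -0.005 0 -1" --pt "0 0 -0.01 0 -1" --pt "0 0 -0.02 0 -1" --pt "0 0 -0.02 0 -1" --pt "0 0 -0.02 0 -1"

```text
t: 12.2
ee_pos: [537.5, 0.9, 196.6]
orientation: [-2.428, -1.992, 0.003]
ft_force: [-0.6, 0.0, -5.6]
width: 43.8
```

>>> send_rows --pt "0 0 -0.02 0 -1" --pt "0 0 -0.01 0 -1" --pt "0 0 0 0 -1" --pt "0 0 0 0 -1"

```text
t: 12.6
ee_pos: [537.8, 0.9, 225.3]
orientation: [-2.429, -1.992, 0.001]
ft_force: [-0.0, -0.2, -5.7]
width: 43.8
```

Run:
```python
from h import *
o=telemetry.get_obs();R=cv2.Rodrigues(o['orientation'])[0];print(o['ee_pos'],R[:,2],o['ft_force'],o['width'])
T=np.array([513.8,280.9,0]);print(R.T@(T-o['ee_pos']))
im=grab('side','s6');cv2.imwrite('pics/s6z.png',cv2.resize(im['color'][125:325,165:385],None,fx=3,fy=3,interpolation=cv2.INTER_CUBIC))
```

```text
[537.81940326   0.92183858 225.28292189] [-9.47098687e-04 -7.16951275e-05 -9.99999549e-01] [-0.01697635 -0.24215343 -5.67179648] 43.848073784769795
[269.91652927 -78.1575975  225.28549595]
```

View pics/s6z.png

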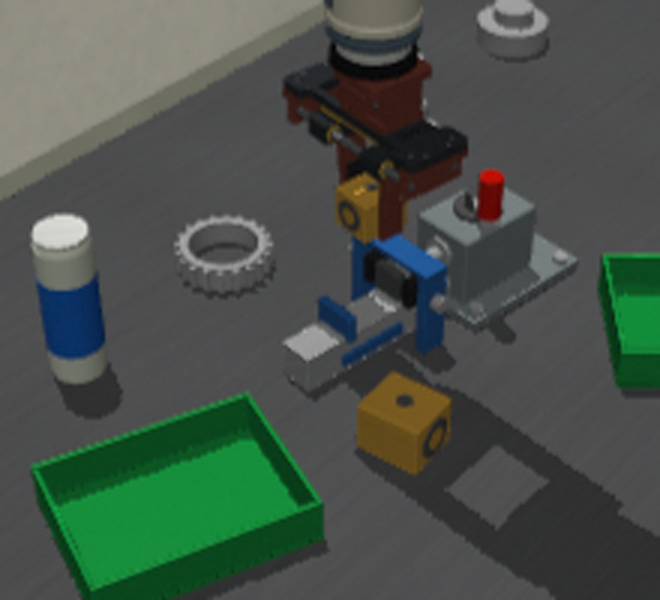

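The side view shows the block hanging level in the gripper, and the force reads about 5 N, which is its weight. Moving over the tray.

>>> send_rows --pt "0.03 -0.008 0 0 -1" --pt "0.035 -0.01 0 0 -1" --pt "0.035 -0.01 0 0 -1" --pt "0.035 -0.01 0 0 -1" --pt "0.035 -0.01 0 0 -1"

```text
t: 13.15
ee_pos: [523.7, 178.2, 224.3]
orientation: [-2.429, -1.991, 0.004]
ft_force: [0.1, -0.2, -5.0]
width: 44.2
```

>>> send_rows --pt "0.035 -0.01 0 0 -1" --pt "0.035 -0.01 0 0 -1" --pt "0.03 -0.01 0 0 -1" --pt "0 0 0 0 -1" --pt "0 0 0 0 -1"

```text
t: 13.65
ee_pos: [513.9, 281.2, 224.3]
orientation: [-2.427, -1.994, 0.004]
ft_force: [-0.4, -0.2, -5.5]
width: 44.2
```

>>> send_rows --pt "0 0 0.03 0 -1" --pt "0 0 0.035 0 -1" --pt "0 0 0.035 0 -1" --pt "0 0 0.02 0 -1" --pt "0 0 0.01 0 -1"

```text
t: 14.15
ee_pos: [513.6, 279.0, 93.0]
orientation: [-2.43, -1.99, 0.008]
ft_force: [-0.4, 0.9, -5.4]
width: 44.0
```

>>> send_rows --pt "0 0 0 0 -1" --pt "0 0 0 0 -1"

```text
t: 14.35
ee_pos: [515.4, 280.7, 96.3]
orientation: [2.43, 1.991, 0.001]
ft_force: [-0.0, -0.1, -5.9]
width: 43.8
```

>>> send_rows --pt "0 0 0.004 0 -1" --pt "0 0 0.003 0 -1" --pt "0 0 0.0015 0 -1" --pt "0 0 0 0 -1"

```text
t: 14.75
ee_pos: [514.7, 281.1, 87.3]
orientation: [2.429, 1.992, 0.0]
ft_force: [0.3, 0.9, -5.6]
width: 43.9
```

>>> send_rows --pt "0 0 0.001 0 -1" --pt "0 0 0 0 -1"

```text
t: 14.95
ee_pos: [514.8, 281.1, 86.2]
orientation: [2.429, 1.992, 0.0]
ft_force: [-0.5, -0.5, -4.9]
width: 44.0
```

>>> send_rows --pt "0 0 0.001 0 -1" --pt "0 0 0 0 -1"

```text
t: 15.15
ee_pos: [514.9, 281.1, 85.7]
orientation: [2.429, 1.992, 0.0]
ft_force: [-1.8, -1.1, 0.9]
width: 43.6
```

The block is touching the tray floor: Fz went from −5 N to about +1 N, at the expected height of 85.7 mm. Releasing.

>>> send_rows --pt "0 0 0 0 0.1" --pt "0 0 0 0 0.3" --pt "0 0 0 0 0.5" --pt "0 0 0 0 0.5" --pt "0 0 0 0 0.5"

```text
t: 15.65
ee_pos: [515.2, 281.2, 85.5]
orientation: [2.429, 1.992, 0.002]
ft_force: [0.8, -0.7, 1.2]
width: 65.7
```

>>> send_rows --pt "0 0 -0.015 0 0.5" --pt "0 0 -0.03 0 0.5" --pt "0 0 -0.045 0 0.5" --pt "0 0 -0.045 0 0.5" --pt "0 0 -0.045 0 0.5"

```text
t: 16.15
ee_pos: [514.2, 280.8, 267.8]
orientation: [-2.429, -1.992, 0.0]
ft_force: [0.6, 0.1, -0.7]
width: 66.0
```

>>> send_rows --pt "-0.045 0 0 0 0.5" --pt "-0.045 0 0 0 0.5" --pt "-0.045 0 0 0 0.5" --pt "-0.045 0 0 0 0.5" --pt "0 0 0 0 0.5"

```text
t: 16.65
ee_pos: [477.7, 100.8, 265.9]
orientation: [-2.433, -1.988, 0.003]
ft_force: [0.2, -0.5, 0.7]
width: 65.8
```

Run:
```python
from h import *
o=telemetry.get_obs();print(o['t'],o['ee_pos'],o['ft_force'])
grab('side','s7')
im=grab('top','t7');W=world(im)
m=(W[...,2]>38)&(W[...,2]<52)&(abs(W[...,0]-514)<45)&(abs(W[...,1]-281)<45);q=W[m]
print(np.median(q,0),np.percentile(q[:,2],[5,95]),cv2.minAreaRect(q[:,:2].astype(np.float32)))
```

```text
16.65 [477.69594854 100.75056698 265.86697178] [ 0.16238776 -0.5306576   0.6651854 ]
  return _methods._mean(a, axis=axis, dtype=dtype,
  ret = um.true_divide(
Traceback (most recent call last):
IndexError: index -1 is out of bounds for axis 0 with size 0
```

View pics/s7.png

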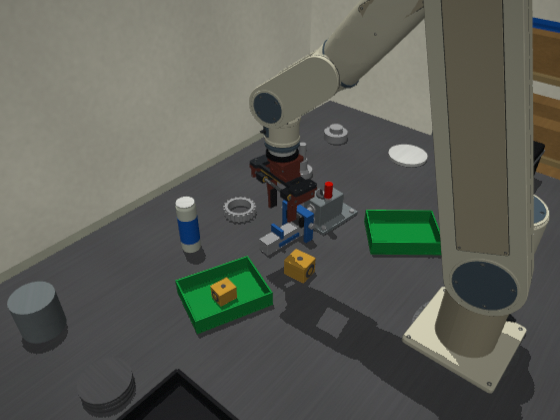

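View pics/t7.png

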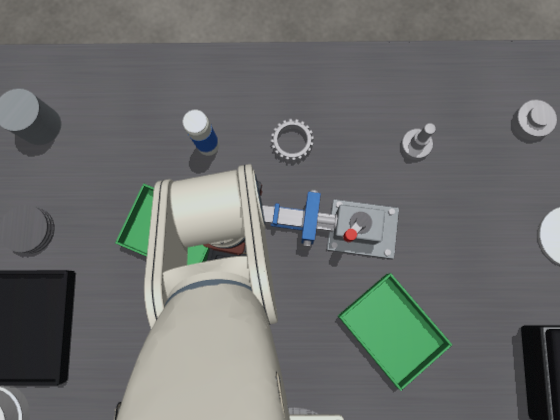

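The side view shows the block upright in the left tray at (224,292), with the other parts unmoved. The arm hides the tray in the top view, so I'll check the block's height from the side depth and then hand in.

Run:
```python
from h import *
W=world(ld('s7'));m=np.zeros(W.shape[:2],bool);m[278:308,208:240]=1
hsv=cv2.cvtColor(ld('s7')['color'],cv2.COLOR_BGR2HSV);m&=(hsv[...,0]>12)&(hsv[...,0]<32)&(hsv[...,1]>80)
q=W[m];print(np.percentile(q,[3,50,97],axis=0).round(1),len(q))
t=q[q[:,2]>42];print(cv2.minAreaRect(t[:,:2].astype(np.float32)),np.median(t[:,2]))
ctrl.close_job()
```

```text
[[nan nan nan]
 [nan nan nan]
 [nan nan nan]] 489
((513.9359741210938, 282.9940185546875), (50.53772735595703, 46.7742919921875), 80.09538269042969) 44.12853714831093
the job is handed in; nothing more can be done
```

The freed block is standing on its base in the left green tray, and I have handed the job in at about 17 s of the 72 s allowed. The hand-in gives no verdict.

- **Cranking:** I turned the crank clockwise from about 0.25 to 6.9 rad. The push at the knob ran at 7 to 11 N, then fell from 8.3 N to 1.0 N, and I stopped there. The block's front face was then about 8 mm short of the stop plate. No jamming force showed at the end of any move, though force was only read there.
- **Block transfer:** I gripped the block across its 44 mm sides (opening 43.8 mm) and lifted it with about 5 N of weight showing. I set it down until light contact before releasing.
- **Last checks:** Side-camera depth puts the block's top at 44 mm, against 45 mm expected. Its centre is at (514, 283), close to the tray's centre, and it is upright. The gripper is well clear and the other parts look undisturbed.
- **Checks that failed or disagreed:**
  - My first camera fix on the knob was about 3 mm off, which put up to 16 N sideways on it early in the turn. I corrected the circle after that.
  - The arm hid the tray in the final top view, so the last position check uses the side camera only. Its percentile print also failed because some depth readings were missing.

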